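# Chip test: clamp the socket, line up the quarter-turn fastener, hold the cover shut

### The job

Get the chip tester ready for a quick test: while its cover is still open, swing the socket's small lever down flat so that the chip is clamped, and turn the quarter-turn fastener on the frame until its wing is in line with the slot that the cover has for it. Then swing the cover shut over the fastener and press it fully home against its frame, against its springs; do not lock it, but finish still holding it pressed shut with the gripper, since the test runs only while it is held. Leave the other things on the table and the chip tray where they are.

Things in the scene. Friction and masses are not known exactly. Their poses are not given: they have to be found in the camera images.
- tester: Chip tester, a grey plastic case 50 mm high, fixed on the table. Its display and keys lie along its -x side. Origin at table height under the middle of the test well; the case spans its x -130 to 90 mm, y -150 to 130 mm. On the deck (z 50) an aluminium frame, top at z 78 mm, walls 4 mm, surrounds the well; the frame's -y side is a flat ledge 43 mm wide (y -88 to -45).
- well_floor (a point): Middle of the test well's floor, tester x 0, y 15, z 50 mm; the well's inside is 130 (x) by 120 (y) by 28 mm deep and open at the top. Axes as the tester's.
- socket_top (a point): Middle of the top of the black chip socket in the well, tester x 28, y 0, z 61 mm. The socket is 66 (x) by 24 (y) by 11 mm high; the chip in it stands 4 mm above it, top at z 65. Axes as the tester's.
- socket_lever (a joint): Angle of the small clamp lever at the -x end of the socket, rad: 0 = lies flat, pointing along the tester's -x, away from the socket (chip clamped); about 1.57 = stands straight up (socket open). It turns about the tester's y and stays where it is left (friction about 0.05 N m).
- lever_pivot (a point): Pivot of the clamp lever: tester x -7, y -6, z 60 mm. Axes as the tester's.
- lever_grip (a point): Middle of the lever's round black grip, on the lever's axis, 24 mm from the pivot. The lever is a 3.6 mm steel rod, 32 mm long in all; its outer half is the round-ended grip, 8.4 mm thick. Raised, it stands 14 mm above the frame's top, so the cover cannot shut over it.
- fastener (a joint): Angle of the quarter-turn fastener about the tester's z, rad, counter-clockwise from above: 0 = its wing points along the tester's y (towards the hinge), in line with the cover's slot, so the cover passes down over it; about 1.57 = crosswise, locking. End stops lie beyond, at -0.5 and 1.75; it stays where it is left (friction 0.05 N m).
- fastener_top (a point): Middle of the top of the fastener's wing, on its axis: tester x 0, y -65, z 104 mm. The steel wing is an upright bar 28 mm long, 9 mm wide and 18 mm high (z 86 to 104 mm) on an 8 mm post on the frame's wide ledge (z 78 mm). The point's y axis lies along the wing's length.
- cover (a joint): Angle of the hinged cover, rad: 0 = shut flat on the frame, 1.57 = upright, up to 2.0 = leaning back over the tester's +y side. The hinge, along the tester's x, is stiff (0.2 N m): the cover stays where it is left. Near shut, two sprung brass plungers in the ledge hold it about 0.05 rad open unless pressed; fully shut takes about 6 to 10 N at cover_press.
- cover_panel: The cover: flat aluminium sheet 140 mm (x), 4 mm thick, 0.16 kg, free edge 176 mm from the hinge. Origin on the hinge axis at mid-width, level with the inner face; shut, its axes are the tester's and the sheet lies along -y, z 0 to 4 mm. Slot 14 (x) by 36 mm (y) at x 0, 128 to 164 mm from the hinge; when shut, the aligned wing stands 22 mm up through it.
- cover_hinge (a point): Hinge axis of the cover at mid-width: tester x 0, y 81, z 78.5 mm. Axes as the tester's.
- cover_edge (a point): Middle of the cover's free edge, at mid-thickness.
- cover_press (a point): Point on the cover's outer face (uppermost when shut) at mid-width, 100 mm from the hinge and 28 mm short of the slot: a good place to press.
- solder_spool: Loose spool of solder wire, 60 mm across, 45 mm high, standing; origin at its underside. Leave alone.
- tape_roll: Loose roll of masking tape lying flat, 100 mm across, 25 mm high; origin at its underside. Leave alone.
- wire_stripper: Loose black wire stripper lying flat, about 155 mm long (its x), 16 mm high; origin at its underside. Leave alone.
- screwdriver: Loose screwdriver lying along its x, 180 mm long, handle 26 mm thick; origin at its underside. Leave alone.
- parts_box: Loose open clear box of small components, 110 by 85 by 45 mm; origin at its underside. Leave alone.
- chip_tray: Loose black tray of chips, 80 by 38 mm and 11 mm high, lying on the tester's deck at its -y side beside the fastener; origin at its underside. Leave alone.

How it is judged:
On the way:
1. with the cover still open, the socket lever is down flat and the fastener's wing is in line with the cover's slot (value of joint each of socket_lever, fastener below 0.15 rad and value of joint fastener above -0.15 rad and value of joint cover above 0.4 rad), for 0.2 s.
At the end, for the whole second after the job is handed in: The socket lever is flat (within 0.15 rad), the fastener is aligned with the slot and not locked (within 0.15 rad), and the cover is shut against the frame (under 0.02 rad) because the gripper is pressing on it (over 2 N), through the last second (value of joint each of socket_lever, fastener below 0.15 rad and value of joint fastener above -0.15 rad and value of joint cover below 0.02 rad and contact force between any of the fingers, the arm and cover_panel above 2 N); the arm keeps its last pose, push and grip.
It fails at once if a loose thing on the table or the chip tray is knocked away (moved over 30 mm) (distance of any of solder_spool, tape_roll, wire_stripper, screwdriver, parts_box, chip_tray from where it was at the start of the episode above 0.03 m).
It also fails if it takes over 58 s, if anything falls off the work surface, if the arm or the gripper's body presses on something with over 40 N, if the wrist force passes 120 N, or if a joint passes its speed limit or range.

### The arm

A 6-joint arm with a two-finger parallel gripper is mounted at the origin on the work surface. World frame = base frame: x ahead of the robot, y to its left, z up, the work surface at z = 0. Lengths are in m, angles in rad, forces in N, time in s.
With the tool pointing down it reaches from about 0.375 to 0.9 m from the base axis. Payload 3.1 kg.
Tool frame: the origin (TCP) lies midway between the tips of the shut fingers; the grasp point (between the pads) lies 19 mm behind it; z points along the fingers, y is the line along which they close (so a half turn about z gives the same grasp; the last joint's range is limited). The gripper opens to 85 mm and grips with 20 to 120 N. Pads are 22 mm wide; open, the fingers measure 114 mm over their backs; the gripper's body (76 mm by 85 mm) begins 54 mm behind the grasp point. The pads swing forward as they close: fully open they stand 13 mm farther back than shut.
Start: joints at [0.955, 0.527, 1.433, -0, 1.181, -0.178], TCP at [0.265, 0.566, 0.231] pointing down, gripper open.
Joint ranges: [-3.08, 3.08], [-0.75, 2.2], [0.22, 2.44], [-1.43, 4.57], [0, 2.65], [-2.85, 2.85]. Speed limits (rad/s): [2.79, 2.79, 3.14, 3.14, 3.14, 3.14].

### API

Orientations are given as a unit quaternion [w, x, y, z].
In Python, from cell import robot gives the robot as it stands.
- The arm moves only by the tool move_arm, never from a script. Its argument "commands" is a list of rows, each an object with "linear": the shift along the world's x, y, z in mm, a list of three; "dr": the turn, a rotation vector about the world's x, y, z in degrees, a list of three. A call has exactly 5 rows; each row is the pose to reach, as a shift and turn from the pose commanded when the call began; what a row does not reach only later rows make up. A row lasts 1/10 s, in which the tool goes at most 50 mm and 8.59 degrees, less where a joint would pass 70% of its speed; a pose out of reach is approached as far as the arm can. A call with a gripper value outside its range is refused whole. "grip" is the opening in per cent of the stroke, from 0 (shut) to 100 (fully open), set as the call begins (left out, the last holds). The fingers move at their own pace and stop on an object; the grip force is fixed at half the most. Time passes only in rows, so rows that repeat a pose let the fingers close, or fill a call up. It gives the time, the measured TCP pose, the force, the opening and the grip force at its end, in the units of the state.
- robot.get_obs(): the state, without advancing time (a new reading comes with each control period).
- robot.camera(name): name is "side" or "top" or "wrist"; returns a dict with "color" (480x640x3 uint8, blue, green, red), "z_map" (480x640 float32, m along the optical axis (not along the pixel's ray), 0 where there is no reading), "vfov" (degrees; the focal length in pixels is half the picture's height over the tangent of half this angle, whatever the lens; pixels are square), "cx", "cy" (the principal point, pixels), "extrinsics" (4x4, takes a point from camera to world coordinates). Camera axes: x right, y down, z forward; pixel columns grow to the right and rows downward; lengths in m; the calibration is good to about 2 mm. A picture is of the moment at which its call begins.
- robot.job_done(): hands the job in; it is judged then, once.
The state is a dict: "t": time; "joint_pos": joint angles; "qd": joint speeds; "joint_torque": joint torques, N m; "tool_pos": TCP position; "orientation": TCP orientation; "contact_force": force on the tool from outside, world axes, zero at the start; "torque": the same for the moment, N m; "opening": finger opening in m; "grip_force": force on a finger pad.
Only numpy, scipy, OpenCV 4.12 (cv2) and the standard library are available. Lean on these libraries where they do the work, as an engineer would, in place of code of your own. Each camera call takes 0.05 s, during which the arm holds its last target. There are 200 camera calls.

## Working session

There is one attempt and no reset: what is moved stays moved. The work goes in short steps, Python scripts to look and compute and a tool call to move; the robot and the scene stay as the last step left them, time stands still between calls to the robot, and variables do not carry over. Pictures are saved under pics/ and viewed, at most 10 in all, crops included, and the job is handed in when it is done.

Besides the shell and the picture viewer there is one more tool, called after "Request:" as name(argument=value, ...) on one line, values as JSON. move_arm: Moves the arm, as the interface text tells. Its arguments: {"type":"object","properties":{"commands":{"type":"array"},"grip":{"type":"number"}},"required":["commands"]}

```bash
ls; mkdir -p pics; cat > h.py <<'E'
import numpy as np, cv2
from cell import robot
def cam(n):
    c=robot.camera(n); c['f']=240/np.tan(np.radians(c['vfov'])/2); return c
def pts(c):
    v,u=np.mgrid[0:480,0:640]; z=c['z_map']
    p=np.stack([(u-c['cx'])/c['f']*z,(v-c['cy'])/c['f']*z,z],-1)
    E=np.array(c['extrinsics']); w=p@E[:3,:3].T+E[:3,3]; w[z==0]=np.nan; return w
def ray(c,u,v,h):
    E=np.array(c['extrinsics']); d=E[:3,:3]@np.array([(u-c['cx'])/c['f'],(v-c['cy'])/c['f'],1]); o=E[:3,3]
    return o+d*(h-o[2])/d[2]
def proj(c,p):
    E=np.array(c['extrinsics']); q=E[:3,:3].T@(np.array(p)-E[:3,3]); return q[:2]/q[2]*c['f']+[c['cx'],c['cy']]
E
python3 - <<'E'
from h import *
import pickle
for n in ['top','side','wrist']:
    c=cam(n); cv2.imwrite(f'pics/{n}0.png',c['color']); pickle.dump(c,open(n+'0.pkl','wb'))
    print(n,c['f'],np.round(c['extrinsics'],3).tolist(),(c['z_map']>0).mean())
o=robot.get_obs();print({k:np.round(v,3) for k,v in o.items()})
E
```

```text
pics
top 535.8593692977679 [[-0.028, -0.989, 0.144, 0.418], [-0.999, 0.024, -0.03, 0.006], [0.026, -0.145, -0.989, 0.959], [0.0, 0.0, 0.0, 1.0]] 0.9959928385416666
side 569.841611949623 [[0.702, -0.515, 0.492, 0.108], [-0.712, -0.511, 0.481, -0.465], [0.004, -0.688, -0.725, 0.761], [0.0, 0.0, 0.0, 1.0]] 0.996181640625
wrist 379.6727420340673 [[0.424, 0.875, 0.235, 0.206], [0.906, -0.409, -0.114, 0.594], [-0.004, 0.261, -0.965, 0.373], [0.0, 0.0, 0.0, 1.0]] 0.995966796875
{'t': np.float64(0.15), 'joint_pos': array([ 0.955,  0.528,  1.434,  0.   ,  1.181, -0.178]), 'qd': array([ 0.   , -0.001, -0.004, -0.001,  0.001, -0.002]), 'joint_torque': array([ 1.0000e-03, -4.4274e+01, -1.7828e+01, -0.0000e+00,  6.0000e-03,
       -0.0000e+00]), 'tool_pos': array([0.265, 0.566, 0.231]), 'orientation': array([-0.   ,  0.217,  0.976, -0.001]), 'contact_force': array([ 0.891, -0.011, -1.014]), 'torque': array([ 0.062, -0.012, -0.01 ]), 'grip_force': np.float64(0.0), 'opening': np.float64(0.085)}
```

View pics/top0.png

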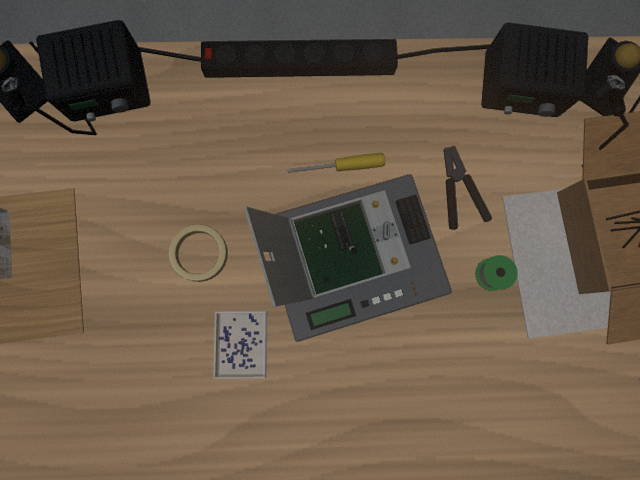

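View pics/side0.png

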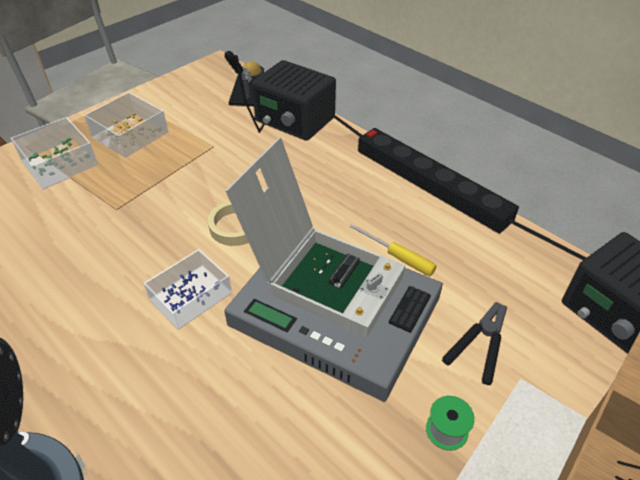

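The top view shows the tester at about pixel (350,255), turned slightly, with its ledge to the right and the open cover at left (270,255). The side view confirms that the cover is leaning back a little. The lever is near top (345,240) and the wing near (385,232).

```bash
python3 - <<'E'
from h import *
import pickle
c=pickle.load(open('top0.pkl','rb')); s=pickle.load(open('side0.pkl','rb'))
w=pts(c)
roi=np.zeros((480,640),bool); roi[165:350,230:460]=1
def rect(m,h):
    m=(m&roi).astype(np.uint8); m=cv2.morphologyEx(m,cv2.MORPH_OPEN,np.ones((2,2),np.uint8))
    k=cv2.connectedComponentsWithStats(m)
    i=1+np.argmax(k[2][1:,4]); v,u=np.nonzero(k[1]==i)
    P=w[v,u][:,:2]*1000
    r=cv2.minAreaRect(P.astype(np.float32)); return r
z=w[...,2]
print('deck',rect((z>.043)&(z<.057)&(w[...,1]<.2),0)); print('frame',rect((z>.072)&(z<.084),0))
ws=pts(s)
# yaw from case: print extremes
for n,W in (('top',w),('side',ws)):
    z=W[...,2]; 
    m=(abs(z-.078)<.004)
    if n=='top': m&=roi
    else:
        m[:, :220]=0; m[:,450:]=0; m[:220]=0; m[400:]=0
    print(n,m.sum(),cv2.minAreaRect((W[m][:,:2]*1000).astype(np.float32)))
a=cv2.resize(c['color'][170:345,240:455],None,fx=3.4,fy=3.4,interpolation=cv2.INTER_CUBIC)
cv2.imwrite('pics/tc.png',np.clip(a*1.6,0,255).astype(np.uint8))
b=cv2.resize(s['color'][220:340,260:420],None,fx=5,fy=5,interpolation=cv2.INTER_CUBIC)
cv2.imwrite('pics/sc.png',b)
E
```

```text
deck ((526.3473510742188, -98.22853088378906), (224.39686584472656, 284.3336181640625), 15.577871322631836)
frame ((nan, nan), (0.0, 0.0), 0.0)
top 2515 ((542.3145751953125, -73.87214660644531), (138.7770233154297, 170.90577697753906), 15.497833251953125)
side 2709 ((540.8316650390625, -73.61822509765625), (141.28842163085938, 175.71400451660156), 15.456799507141113)
```

View pics/tc.png

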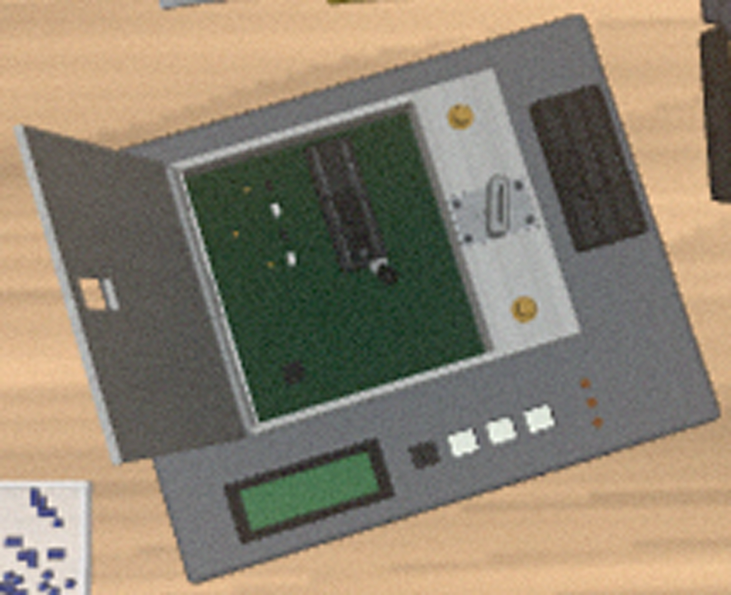

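View pics/sc.png

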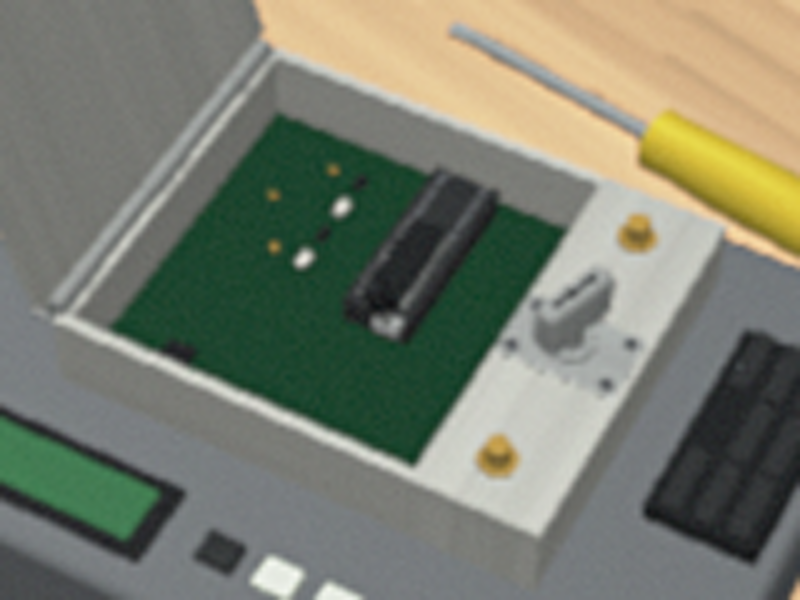

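```bash
python3 - <<'E'
from h import *
import pickle
c=pickle.load(open('top0.pkl','rb')); s=pickle.load(open('side0.pkl','rb'))
R=lambda u,v,h:np.round(1000*ray(c,240+(u+.5)/3.4-.5,170+(v+.5)/3.4-.5,h)[:2],1)
S=lambda u,v,h:np.round(1000*ray(s,260+(u+.5)/5-.5,220+(v+.5)/5-.5,h)[:2],1)
print('case',R(583,15,.05),R(718,415,.05),R(192,582,.05))
print('frame',R(495,70,.078),R(580,330,.078),R(255,430,.078))
print('sideframe',S(725,228,.078),S(540,535,.078),S(60,320,.078))
print('plungers',R(460,115,.084),R(524,308,.084))
print('wing',R(502,178,.104),R(492,235,.104),'S',S(545,318,.104),S(603,275,.104))
w=pts(c)
# height profile along tester
print(np.round(w[165:345:1,:][[20,40,60,80,100,120]][:, [400,440,445]],3).tolist())
# cover plane from side cam
ws=pts(s); P=ws[170:270,245:290].reshape(-1,3); P=P[P[:,2]>.09]; m=P.mean(0); n=np.linalg.svd(P-m)[2][2]; print('cover',m,n,np.degrees(np.arcsin(n[2])), P[:,2].max())
g=cv2.resize(c['color'],None,fx=1,fy=1)
# slot center etc not needed
E
```

```text
case [ 664.9 -190. ] [ 457.4 -246.8] [382.8  18.2]
frame [ 630.1 -138.4] [ 499.3 -174. ] [455.  -14.1]
sideframe [ 630.2 -139.2] [ 499.6 -175.8] [455.5 -16.8]
plungers [ 606.3 -119.1] [ 510.1 -146. ]
wing [ 570.8 -135.1] [ 543.3 -129. ] S [ 544.5 -136. ] [ 569.5 -137.3]
[[[0.645, -0.169, 0.053], [0.656, -0.253, 0.003], [0.656, -0.262, 0.001]], [[0.608, -0.166, 0.058], [0.618, -0.25, 0.004], [0.618, -0.259, 0.003]], [[0.574, -0.165, 0.053], [0.581, -0.248, 0.001], [0.581, -0.257, 0.002]], [[0.536, -0.159, 0.079], [0.545, -0.246, 0.0], [0.544, -0.256, -0.0]], [[0.502, -0.157, 0.078], [0.503, -0.231, 0.051], [0.508, -0.254, -0.002]], [[0.471, -0.161, 0.047], [0.469, -0.229, 0.051], [0.469, -0.237, 0.054]]]
cover [0.49588219 0.02866688 0.16401432] [ 0.2560491  -0.91412426  0.31434965] 18.321556963540846 0.24624227164913726
```

Request:
move_arm(commands=[{"linear":[10,-25,40],"dr":[0,0,4]},{"linear":[25,-60,75],"dr":[0,0,8]},{"linear":[42,-100,95],"dr":[0,0,12]},{"linear":[61,-146,100],"dr":[0,0,16]},{"linear":[80,-192,100],"dr":[0,0,16]}], grip=45)

```text
t: 0.65
tool_pos: [0.3457, 0.3729, 0.3327]
orientation: [0.001, 0.078, 0.997, 0.001]
contact_force: [1.1, -0.3, -0.1]
opening: 0.0384
grip_force: 0.0
```

Request:
move_arm(commands=[{"linear":[19,-46,0],"dr":[0,0,0]},{"linear":[38,-92,0],"dr":[0,0,0]},{"linear":[57,-138,0],"dr":[0,0,0]},{"linear":[76,-184,0],"dr":[0,0,0]},{"linear":[95,-230,0],"dr":[0,0,0]}])

```text
t: 1.15
tool_pos: [0.4401, 0.1421, 0.3313]
orientation: [0.0, 0.079, 0.997, 0.0]
contact_force: [0.6, 1.4, 0.1]
opening: 0.0384
grip_force: 0.0
```

Request:
move_arm(commands=[{"linear":[19,-46,0],"dr":[0,0,0]},{"linear":[38,-92,0],"dr":[0,0,0]},{"linear":[57,-138,0],"dr":[0,0,0]},{"linear":[76,-184,0],"dr":[0,0,0]},{"linear":[95,-230,0],"dr":[0,0,0]}])

```text
t: 1.65
tool_pos: [0.5351, -0.0879, 0.3311]
orientation: [-0.0, 0.079, 0.997, 0.0]
contact_force: [1.8, 0.3, 0.1]
opening: 0.0384
grip_force: 0.0
```

Request:
move_arm(commands=[{"linear":[12,-23,-30],"dr":[0,0,0]},{"linear":[23,-46,-60],"dr":[0,0,0]},{"linear":[23,-46,-100],"dr":[0,0,0]},{"linear":[23,-46,-100],"dr":[0,0,0]},{"linear":[23,-46,-100],"dr":[0,0,0]}])

```text
t: 2.15
tool_pos: [0.5574, -0.1316, 0.231]
orientation: [-0.001, 0.079, 0.997, 0.0]
contact_force: [-0.3, -0.2, 0.6]
opening: 0.0384
grip_force: 0.0
```

```bash
python3 - <<'E'
from h import *
import pickle
c=cam('wrist'); pickle.dump(c,open('w1.pkl','wb')); cv2.imwrite('pics/w1.png',c['color'])
print(np.round(robot.get_obs()['joint_pos'],2))
for p in [(558.4,-133.6,104),(535.9,-78.7,90),(630.2,-138.8,78)]: print(proj(c,np.array(p)/1000))
E
```

```text
[-0.43  0.46  1.56  0.    1.12 -1.84]
[315.44127797 238.17268562]
[383.50775949 193.41178812]
[323.15499214 313.22148197]
```

View pics/w1.png

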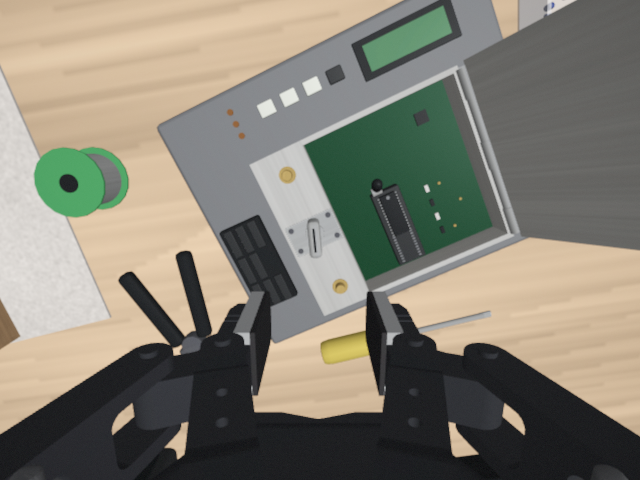

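The wrist view shows the wing at (315,239), running from (317,221) to (314,257). The lever grip is at (377,186), upright and leaning slightly. Both match the projections.

```bash
python3 - <<'E'
from h import *
import pickle
c=pickle.load(open('w1.pkl','rb')); R=lambda u,v,h:1000*ray(c,u,v,h)[:2]
a,b=R(316.5,221,.104),R(314,257,.104); d=a-b; print(a,b,(a+b)/2,np.hypot(*d),np.degrees(np.arctan2(d[1],d[0])))
g=c['color'][212:264,300:330]; 
cv2.imwrite('pics/x.png',g)
gg=cv2.cvtColor(g,cv2.COLOR_BGR2GRAY); print(gg[10:46,6:24:1][::4])
print('lever',[R(377,186,h) for h in (.075,.085)])
print('plungers',R(287,175,.084),R(340,286,.084)); print('frame',R(251,164,.078),R(326,314,.078),R(460,66,.078))
E
```

```text
[ 545.9241188 -130.8071347] [ 572.39575403 -136.94551072] [ 559.15993642 -133.87632271] 27.174015757599168 166.94469974579533
[[178 144 106 123 140 151 153 155 159 160 157 148 137 162 178 178 179 179]
 [162 137 144 160 174 177 178 177 180 180 179 179 164 150 157 167 177 178]
 [176 149 132 154 170 176 133  43 132 172 180 178 173 158 167 179 178 172]
 [174 158 137 148 163 174 148  80  93 160 179 179 178 159 163 179 180 176]
 [175 172 147 136 156 171 163 113  42 149 180 180 178 168 153 168 180 181]
 [179 179 153 134 151 165 175 137  58 107 163 180 178 177 158 167 181 179]
 [182 183 168 140 140 158 172 152  88  65 154 180 180 180 163 163 184 188]
 [180 180 181 152 132 153 168 176 133  42 134 175 181 180 173 165 185 197]
 [189 194 194 172 142 145 162 173 177 178 179 180 181 179 176 177 189 199]]
lever [array([531.60959607, -80.81099917]), array([530.32672263, -82.16197576])]
plungers [ 511.6155078  -147.82269095] [ 605.84419526 -121.22337444]
frame [ 499.53842757 -173.96674545] [ 631.28672258 -136.53393636] [455.98562388 -12.61001095]
```

Request:
move_arm(commands=[{"linear":[1,-2,-35],"dr":[0,0,5]},{"linear":[1,-2,-70],"dr":[0,0,5]},{"linear":[1,-2,-105],"dr":[0,0,5]},{"linear":[1,-2,-130],"dr":[0,0,5]},{"linear":[1,-2,-141],"dr":[0,0,5]}])

```text
t: 2.7
tool_pos: [0.5595, -0.1335, 0.0905]
orientation: [0.0, 0.035, 0.999, -0.0]
contact_force: [0.2, 0.9, 0.4]
opening: 0.0381
grip_force: 0.0
```

Request:
move_arm(commands=[{"linear":[0,0,0],"dr":[0,0,0]},{"linear":[0,0,0],"dr":[0,0,0]},{"linear":[0,0,0],"dr":[0,0,0]},{"linear":[0,0,0],"dr":[0,0,0]},{"linear":[0,0,0],"dr":[0,0,0]}], grip=0)

```text
t: 3.2
tool_pos: [0.5605, -0.1347, 0.0925]
orientation: [0.002, 0.036, 0.999, -0.001]
contact_force: [-0.7, -0.1, 6.3]
opening: 0.0069
grip_force: 61.6
```

Request:
move_arm(commands=[{"linear":[0,0,0],"dr":[0,0,-7]},{"linear":[0,0,0],"dr":[0,0,-14]},{"linear":[0,0,0],"dr":[0,0,-21]},{"linear":[0,0,0],"dr":[0,0,-28]},{"linear":[0,0,0],"dr":[0,0,-35]}])

```text
t: 3.7
tool_pos: [0.5602, -0.1354, 0.0925]
orientation: [0.002, 0.336, 0.942, -0.001]
contact_force: [-2.7, -3.0, 7.2]
opening: 0.007
grip_force: 61.6
```

Request:
move_arm(commands=[{"linear":[0,0,0],"dr":[0,0,-8]},{"linear":[0,0,0],"dr":[0,0,-16]},{"linear":[0,0,0],"dr":[0,0,-24]},{"linear":[0,0,0],"dr":[0,0,-32]},{"linear":[0,0,0],"dr":[0,0,-35]}])

```text
t: 4.2
tool_pos: [0.5595, -0.1359, 0.0924]
orientation: [0.002, 0.603, 0.797, -0.001]
contact_force: [-3.4, -4.5, 7.4]
opening: 0.0072
grip_force: 61.7
```

Request:
move_arm(commands=[{"linear":[0,0,0],"dr":[0,0,0]},{"linear":[0,0,0],"dr":[0,0,0]},{"linear":[0,0,0],"dr":[0,0,0]},{"linear":[0,0,0],"dr":[0,0,0]},{"linear":[0,0,0],"dr":[0,0,0]}], grip=30)

```text
t: 4.7
tool_pos: [0.5589, -0.1337, 0.0901]
orientation: [-0.0, 0.602, 0.798, 0.0]
contact_force: [0.1, 0.5, -0.7]
opening: 0.0261
grip_force: 0.0
```

Request:
move_arm(commands=[{"linear":[0,0,30],"dr":[0,0,0]},{"linear":[0,0,70],"dr":[0,0,0]},{"linear":[0,0,110],"dr":[0,0,0]},{"linear":[0,0,110],"dr":[0,0,0]},{"linear":[0,0,110],"dr":[0,0,0]}], grip=0)

```text
t: 5.2
tool_pos: [0.5593, -0.134, 0.2012]
orientation: [0.001, 0.602, 0.798, 0.0]
contact_force: [0.1, 0.1, -0.5]
opening: -0.0003
grip_force: 0.0
```

```bash
python3 - <<'E'
from h import *
import pickle
c=cam('wrist'); pickle.dump(c,open('w2.pkl','wb')); cv2.imwrite('pics/w2.png',c['color'])
print(np.round(robot.get_obs()['joint_pos'],2))
for p in [(558.4,-133.6,104),(535.9,-78.7,90),(630.2,-138.8,78)]: print(proj(c,np.array(p)/1000))
E
```

```text
[-0.43  0.5   1.59  0.    1.05 -0.71]
[315.51344861 246.27213982]
[305.33211181 152.83817034]
[407.50966056 269.23582044]
```

View pics/w2.png

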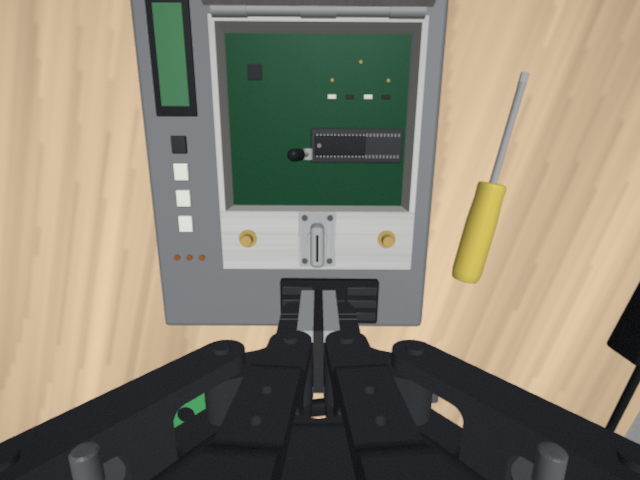

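The wing at (317,245) now lies in line with the tester's y axis, since the plungers at (248,239) and (386,239) are level across it. The lever grip is at (295,155), leaning slightly towards -x. Next I'll push the lever from its socket side.

Request:
move_arm(commands=[{"linear":[1,40,0],"dr":[0,0,0]},{"linear":[1,62,-25],"dr":[0,0,0]},{"linear":[1,62,-65],"dr":[0,0,0]},{"linear":[1,62,-105],"dr":[0,0,0]},{"linear":[1,62,-128],"dr":[0,0,0]}])

```text
t: 5.75
tool_pos: [0.5566, -0.0705, 0.0677]
orientation: [-0.004, 0.602, 0.798, -0.001]
contact_force: [-0.2, -0.5, 0.3]
opening: 0.0
grip_force: 0.0
```

Request:
move_arm(commands=[{"linear":[-10,-3,0],"dr":[0,0,0]},{"linear":[-19,-5,0],"dr":[0,0,0]},{"linear":[-29,-8,0],"dr":[0,0,0]},{"linear":[-39,-11,0],"dr":[0,0,0]},{"linear":[-43,-12,0],"dr":[0,0,0]}])

```text
t: 6.25
tool_pos: [0.5154, -0.0844, 0.0734]
orientation: [-0.0, 0.603, 0.798, -0.0]
contact_force: [0.2, 0.4, 1.0]
opening: 0.0
grip_force: 0.7
```

Request:
move_arm(commands=[{"linear":[-2,0,-3],"dr":[0,0,0]},{"linear":[-4,-1,-6],"dr":[0,0,0]},{"linear":[-4,-1,-8],"dr":[0,0,0]},{"linear":[-4,-1,-8.5],"dr":[0,0,0]},{"linear":[-4,-1,-8.5],"dr":[0,0,0]}])

```text
t: 6.75
tool_pos: [0.5121, -0.085, 0.0639]
orientation: [-0.001, 0.602, 0.798, -0.001]
contact_force: [-2.1, -1.0, 7.2]
opening: -0.0001
grip_force: 3.2
```

Request:
move_arm(commands=[{"linear":[0,0,-1],"dr":[0,0,0]},{"linear":[0,0,-1],"dr":[0,0,0]},{"linear":[0,0,20],"dr":[0,0,0]},{"linear":[0,0,60],"dr":[0,0,0]},{"linear":[0,0,105],"dr":[0,0,0]}])

```text
t: 7.25
tool_pos: [0.5116, -0.0843, 0.1683]
orientation: [-0.003, 0.602, 0.798, -0.001]
contact_force: [1.7, 0.3, 0.3]
opening: 0.0001
grip_force: 0.0
```

Request:
move_arm(commands=[{"linear":[0,0,45],"dr":[0,0,0]},{"linear":[0,0,90],"dr":[0,0,0]},{"linear":[0,0,135],"dr":[0,0,0]},{"linear":[0,0,160],"dr":[0,0,0]},{"linear":[0,0,160],"dr":[0,0,0]}])

```text
t: 7.75
tool_pos: [0.515, -0.0855, 0.3327]
orientation: [0.004, 0.602, 0.798, 0.001]
contact_force: [-0.2, -0.2, -0.5]
opening: 0.0
grip_force: 0.0
```

```bash
python3 - <<'E'
from h import *
import pickle
c=cam('wrist'); pickle.dump(c,open('w3.pkl','wb')); 
print(robot.get_obs()['tool_pos'])
t=cam('top'); s=cam('side')
a=cv2.resize(c['color'][0:480,0:640],(440,330))
u,v=proj(c,[.5359,-.0787,.06]).astype(int); print(u,v)
A=cv2.resize(c['color'][max(v-50,0):v+50,max(u-65,0):u+65],(390,300),interpolation=cv2.INTER_CUBIC)
u,v=proj(c,[.5590,-.1339,.104]).astype(int); print(u,v)
C=cv2.resize(c['color'][max(v-50,0):v+50,max(u-65,0):u+65],(390,300),interpolation=cv2.INTER_CUBIC)
B=cv2.resize(s['color'][220:340,260:420],(400,300))
D=cv2.resize(s['color'][100:400,180:480],(400,300)) 
cv2.imwrite('pics/c3.png',np.vstack([np.hstack([A,C]),np.hstack([B,D])[:,:780]]))
E
```

```text
[ 0.51358855 -0.08499305  0.3301418 ]
335 202
344 267
```

View pics/c3.png

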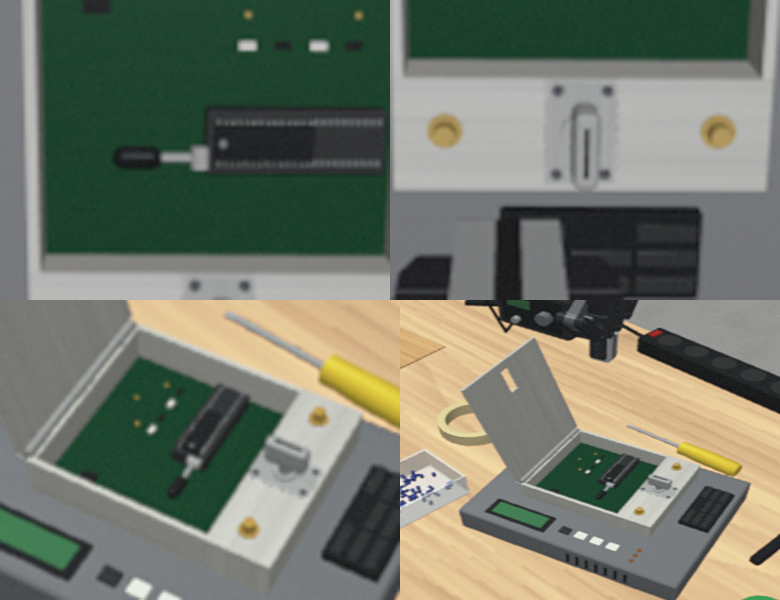

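The lever lies flat and the wing lines up with the tester's y axis. Next is the cover: go over it and down behind it.

Request:
move_arm(commands=[{"linear":[-4,40,0],"dr":[0,0,0]},{"linear":[-9,85,0],"dr":[0,0,0]},{"linear":[-14,130,0],"dr":[0,0,0]},{"linear":[-19,175,0],"dr":[0,0,0]},{"linear":[-19,180,0],"dr":[0,0,0]}])

```text
t: 8.4
tool_pos: [0.4912, 0.0993, 0.3264]
orientation: [-0.003, 0.6, 0.8, -0.001]
contact_force: [-0.2, 0.3, -0.0]
opening: 0.0001
grip_force: 0.0
```

Request:
move_arm(commands=[{"linear":[0,0,0],"dr":[0,0,0]},{"linear":[0,0,-40],"dr":[0,0,0]},{"linear":[0,0,-80],"dr":[0,0,0]},{"linear":[0,0,-120],"dr":[0,0,0]},{"linear":[0,0,-130],"dr":[0,0,0]}])

```text
t: 8.9
tool_pos: [0.4906, 0.0934, 0.1942]
orientation: [-0.004, 0.603, 0.798, -0.003]
contact_force: [-1.0, 0.0, -0.5]
opening: -0.0002
grip_force: 0.0
```

Request:
move_arm(commands=[{"linear":[5,-18,0],"dr":[0,0,0]},{"linear":[9,-32,0],"dr":[0,0,0]},{"linear":[13,-46,0],"dr":[0,0,0]},{"linear":[17,-60,-2],"dr":[0,0,0]},{"linear":[21,-74,-5],"dr":[0,0,0]}])

```text
t: 9.4
tool_pos: [0.5157, 0.0196, 0.1945]
orientation: [0.001, 0.603, 0.798, 0.0]
contact_force: [0.1, 2.3, 1.2]
opening: -0.0002
grip_force: 0.0
```

Request:
move_arm(commands=[{"linear":[4,-14,-2],"dr":[0,0,0]},{"linear":[8,-28,-7],"dr":[0,0,0]},{"linear":[11,-40,-13],"dr":[0,0,0]},{"linear":[15,-53,-21],"dr":[0,0,0]},{"linear":[15,-53,-21],"dr":[0,0,0]}])

```text
t: 9.9
tool_pos: [0.5302, -0.0339, 0.1714]
orientation: [-0.0, 0.603, 0.798, -0.001]
contact_force: [0.1, -0.2, 0.9]
opening: -0.0
grip_force: 0.0
```

```bash
python3 - <<'E'
from h import *
s=cam('side'); cv2.imwrite('pics/s4.png',s['color'][80:400,140:560]); print(robot.get_obs()['tool_pos'],robot.get_obs()['contact_force'])
E
```

```text
[ 0.52976269 -0.03295205  0.17176127] [ 0.328245    0.42069594 -0.09877973]
```

View pics/s4.png

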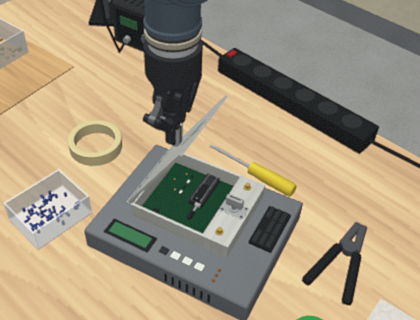

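Request:
move_arm(commands=[{"linear":[5,-19,-18],"dr":[0,0,0]},{"linear":[9,-33,-40],"dr":[0,0,0]},{"linear":[11,-40,-60],"dr":[0,0,0]},{"linear":[12,-44,-76],"dr":[0,0,0]},{"linear":[12,-46,-80],"dr":[0,0,0]}])

```text
t: 10.45
tool_pos: [0.5412, -0.0777, 0.0913]
orientation: [-0.001, 0.602, 0.798, -0.0]
contact_force: [0.1, 0.6, 1.7]
opening: 0.0001
grip_force: 0.5
```

Request:
move_arm(commands=[{"linear":[2,-6,-3],"dr":[0,0,0]},{"linear":[2,-8,-6],"dr":[0,0,0]},{"linear":[2,-8,-9],"dr":[0,0,0]},{"linear":[2,-8,-11],"dr":[0,0,0]},{"linear":[2,-8,-11],"dr":[0,0,0]}])

```text
t: 10.95
tool_pos: [0.5446, -0.0861, 0.0832]
orientation: [0.001, 0.602, 0.798, 0.0]
contact_force: [-0.4, 0.5, 5.1]
opening: 0.0002
grip_force: 2.6
```

Request:
move_arm(commands=[{"linear":[0,0,-1],"dr":[0,0,0]},{"linear":[0,0,-2],"dr":[0,0,0]},{"linear":[0,0,-3],"dr":[0,0,0]},{"linear":[0,0,-4],"dr":[0,0,0]},{"linear":[0,0,-4],"dr":[0,0,0]}])

```text
t: 11.45
tool_pos: [0.5446, -0.0861, 0.0823]
orientation: [0.002, 0.602, 0.798, 0.0]
contact_force: [-6.0, 2.0, 25.7]
opening: -0.0001
grip_force: 13.1
```

```bash
python3 - <<'E'
from h import *
s=cam('side'); w=pts(s)
cv2.imwrite('pics/s5.png',cv2.resize(s['color'][200:420,220:460],None,fx=2.5,fy=2.5))
R=np.array([[.9632,.2689],[-.2689,.9632]])
q=(w[...,:2]*1000-[541.3,-71])@R.T; z=w[...,2]*1000
for y0 in (-90,-60,-30,30,60):
    m=(abs(q[...,1]-y0)<6)&(abs(abs(q[...,0])-45)<15)&(z>60); print(y0,m.sum(),np.nanmedian(z[m]))
o=robot.get_obs(); print(o['contact_force'],o['tool_pos'])
E
```

```text
-90 246 81.88983972041487
-60 1353 385.7533287956822
-30 1087 229.778186217511
30 125 82.03930843387141
60 216 82.20170094949398
[-6.24462096  1.85548481 25.24938211] [ 0.54466638 -0.08613009  0.08232586]
```

View pics/s5.png

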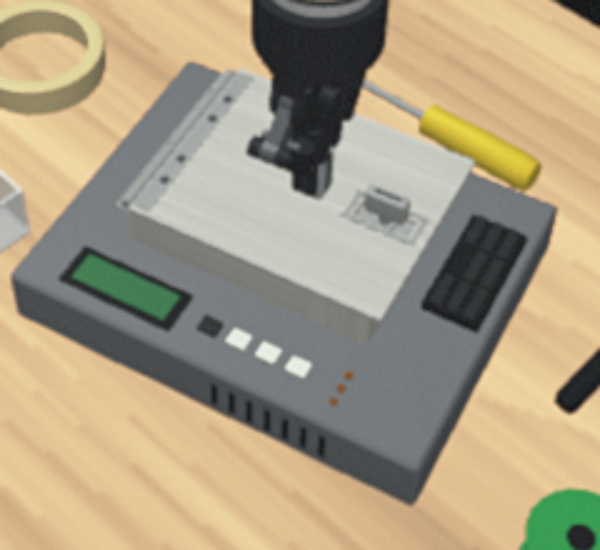

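The cover is flat, at 82 mm over both its free edge and its hinge end. The wing stands up through the slot, and the fingers are pressing with 25 N.

```bash
python3 -c "
from cell import robot
print(robot.job_done())"
```

```text
the job is handed in; nothing more can be done
None
```

The job is handed in: the lever is flat, the fastener is in line with the slot, and the gripper is holding the cover fully shut with about 25 N, unlocked; no verdict on the judging came back.

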